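Clear, set and work the tablet deblister

TASK

A medicine carton was left standing on top of the tablet deblister, in the way of its gap lever: move it, without dropping it, into the empty half of the half-full white stock bin so that it stands upright there. Then swing the gap lever round until it points straight at the small steel index tab on its scale, leaving the tab where it is, and last push the feed paddle beside the housing fully down onto its stop, keep it there for a moment, and let it spring back up. Leave the bottle, the jar and the flat pack standing where they are.

Things in the scene. Friction and masses are not known exactly. Their poses are not given: they have to be found in the camera images.
- deblister: Bench machine fixed to the table. Origin on the table; x points away from its front, y to its left. Dark base plate x -130..130, y -160..180 mm, 16 mm thick. Grey housing x -120..120, y -65..175, flat deck 85 mm above the table, lever pivot at x -40, y 50. Right of the housing the feed paddle, between two brackets at x 60, y -149 and -71, tops 91 mm above the table
- magazine_top (a point): Centre of the top of the upright steel magazine (50 x 50 mm) fixed on the deck at the deblister's x -92, y 135, 225 mm above the table; an obstacle
- gap_lever (a joint): Angle (rad) of the gap lever about the vertical pivot; 0 points along the deblister's +x, positive turns it anticlockwise seen from above (towards +y); range -1.15..1.15. A flat steel arm 14 mm wide, its top 28 mm above the deck, with a pointed nose reaching 123 mm from the pivot. Stiff: it stays where it is left
- gap_lever_knob (a point): Middle of the upright black cylindrical knob of the lever, 22 mm in diameter, 100 mm from the pivot, standing from 28 to 75 mm above the deck; this point is 52 mm above the deck (137 mm above the table). Its x axis points along the lever, away from the pivot; z up
- gap_lever_hinge (a point): Pivot of the lever, on its vertical axis, 24 mm above the deck
- index_tab (a joint): Angle (rad) of the index tab about the same pivot, measured like the lever's: the lever is set when both angles are equal. Between 0.25 and 0.9, different every time; not to be moved
- index_tab_mark (a point): Top of the index tab, a plain steel block 18 mm wide and 16 mm high on the deck with a narrow nose towards the pivot, beyond the lever's end; this point is 135 mm from the pivot, 16 mm above the deck. Its x axis points along the radius, away from the pivot
- feed_paddle (a joint): Angle (rad) of the spring paddle: 0 up at rest, 0.22 fully down on its stop. About 4 N at the pad starts it, 9 N holds it down
- feed_paddle_pad (a point): Top of the black rubber pad (50 x 58 mm) at the free end of the paddle, a steel plate 62 mm wide hinged along y at the deblister's x 60, y -110, 75 mm above the table, reaching 175 mm towards the machine's front. The pad point is 145 mm from the hinge, about 104 mm above the table at rest, about 72 mm when fully down
- carton: White paper medicine carton with a grey band, loose, 60 (x) x 26 (y) x 90 mm (z) high, about 60 g. Origin at the centre of its underside, z up. It stands on the deck in the lever's path, its narrow width roughly across the lever's path
- stock_bin: White open bin fixed to the table, 190 (x) x 130 (y) x 60 mm high, walls, floor and middle divider 6 mm; its -x half holds packs up to 90 mm above the table, its +x half is empty. Origin on the table under its centre. It may stand left or right of the deblister
- empty_half (a point): Centre of the floor of the bin's empty half, 6 mm above the table; inside it measures 86 mm (x) by 118 mm (y) and 54 mm deep; axes as the bin's
- full_bin: The same white bin with both halves full of packs up to 90 mm above the table, on the other side; fixed, only in the way
- syrup_mid (a point): Middle of the loose brown syrup bottle, 58 mm in diameter, 160 mm tall, standing on the table right of the paddle; bystander
- jar_mid (a point): Middle of the loose white jar, 48 mm in diameter, 62 mm tall, standing on the deck left of the paddle's pad (its top 147 mm above the table); bystander
- strip_pack_mid (a point): Middle of the loose flat cardboard pack, 70 x 44 x 30 mm, lying on the table left of the deblister; bystander
There are look-alikes about, which are no part of the job. Leave any red look-alike of the stock_bin alone.

How it is judged:
By the outcome, as a careful person would: the job done as asked, in the order asked, and still so for the second after the job is handed in, with the robot touching nothing.
It also fails if it takes over 70 s, if anything falls off the work surface, if the arm or the gripper's body presses on something with over 40 N, if the wrist force passes 120 N, or if a joint passes its speed limit or range.

ROBOT

A 6-joint arm with a two-finger parallel gripper is mounted at the origin on the work surface. World frame = base frame: x ahead of the robot, y to its left, z up, the work surface at z = 0. Lengths are in m, angles in degrees, forces in N, time in s.
With the tool pointing down it reaches from about 0.35 to 0.875 m from the base axis. Payload 4.2 kg.
Tool frame: the origin (TCP) lies at the very end of the fingers, on their centre line; the grasp point (between the pads) lies 19 mm behind it; z points along the fingers, y is the line along which they close (so a half turn about z gives the same grasp; the last joint's range is limited). The gripper opens to 87 mm and grips with 3 to 60 N. Pads are 19 mm wide; open, the fingers measure 117 mm over their backs; the gripper's body (75 mm by 190 mm) begins 51 mm behind the grasp point.
Start: joints at [-58.866, 22.042, 0.453, 0, -68.411, -14.817], TCP at [0.176, -0.6, 0.223] pointing down, gripper open.
Joint ranges: [-179.83, 179.83], [-69.29, 118.12], [-61.27, 80.66], [-181.25, 117.63], [-171.15, -9.14], [-177.46, 177.46]. Speed limits (degrees/s): [159.86, 159.86, 180, 180, 180, 180].

INTERFACE

Orientations are given as a 3x3 rotation matrix whose columns are the frame's x, y, z axes.
In Python, from station import r gives the robot as it stands.
- The arm moves only by the tool jog_arm, never from a script. Its argument "plan" is text: rows parted by semicolons, each of 7 numbers parted by spaces: the shift along the tool's x, y, z normalised to -1 to 1, where 1 is 0.025 m, then the turn, a rotation vector about the tool's x, y, z normalised to -1 to 1, where 1 is 8 degrees, then the closure, from -1 (fully open) to 1 (shut). A call has exactly 10 rows; each row shifts and turns the commanded pose from where the row before left it, along the tool's axes as they then stand; what a row does not reach is not made up. A row lasts 1/10 s, in which the tool goes at most 50 mm and 8.59 degrees, less where a joint would pass 70% of its speed; a pose out of reach is approached as far as the arm can. A call with a number of a shift or a turn outside -1 to 1 is refused whole. A call with a gripper value outside its range is refused whole. The fingers move at their own pace and stop on an object; the grip force is fixed at half the most. Time passes only in rows, so rows that do not move let the fingers close, or fill a call up. It gives the time, the measured TCP pose, the force, the opening and the grip force at its end, in the units of the state.
- r.sense(): the state, without advancing time (a new reading comes with each control period).
- r.capture(name): name is "scene" or "top"; returns (picture, depth): 384x512x3 uint8, red, green, blue; 384x512 float32, m along the optical axis (not along the pixel's ray), 0 where there is no reading.
- r.get_calibration(name): a dict with "mtx" (3x3 intrinsics, pixels), "extrinsics" (4x4, takes a point from camera to world coordinates). Camera axes: x right, y up, looking along -z (the intrinsics and any distortion apply to the point x, -y, -z); pixel columns grow to the right and rows downward; lengths in m; the calibration is good to about 2 mm. A picture is of the moment at which its call begins. get_calibration takes no time and is no camera call.
- r.finish_job(): hands the job in; it is judged then, once.
The state is a dict: "time_s": time; "joints": joint angles; "joint_velocities": joint speeds; "effort": joint torques, N m; "tcp_pos": TCP position; "ee_rot": TCP orientation; "wrist_force": force on the tool from outside, world axes, zero at the start; "moment": the same for the moment, N m; "gripper_width": opening from 0.0 (shut) to 1.0 (fully open); "gripper_force": force on a finger pad.
Only numpy, scipy, OpenCV 4.12 (cv2) and the standard library are available. Lean on these libraries where they do the work, as an engineer would, in place of code of your own. Each camera call takes 0.05 s, during which the arm holds its last target. There are 200 camera calls.

## Working session

There is one attempt and no reset: what is moved stays moved. The work goes in short steps, Python scripts to look and compute and a tool call to move; the robot and the scene stay as the last step left them, time stands still between calls to the robot, and variables do not carry over. Pictures are saved under pics/ and viewed, at most 10 in all, crops included, and the job is handed in when it is done.

Besides the shell and the picture viewer there is one more tool, called after "Request:" as name(argument=value, ...) on one line, values as JSON. jog_arm: Moves the arm, as the interface text tells. Scaled input: -1 to 1 covers 0.025 m each way for a shift and 8 degrees each way for a turn. Its arguments: {"type":"object","properties":{"plan":{"type":"string"}},"required":["plan"]}

```bash
ls; mkdir -p pics; python3 - <<'E'
from station import r
import cv2,numpy as np
for n in("scene","top"):
    p,d=r.capture(n); cv2.imwrite(f"pics/{n}0.png",cv2.cvtColor(p,cv2.COLOR_RGB2BGR)); np.savez(f"{n}0.npz",p=p,d=d)
    c=r.get_calibration(n); print(n,np.round(c["mtx"],2).tolist(),np.round(c["extrinsics"],3).tolist(),[k for k in c])
s=r.sense();print(s)
E
```

```text
pics
scene [[437.57, 0.0, 250.5], [0.0, 437.57, 185.33], [0.0, 0.0, 1.0]] [[-0.592, -0.697, 0.405, 1.05], [0.806, -0.508, 0.304, 0.379], [-0.007, 0.506, 0.862, 1.246], [0.0, 0.0, 0.0, 1.0]] ['mtx', 'extrinsics']
top [[473.15, 0.0, 255.15], [0.0, 473.15, 195.85], [0.0, 0.0, 1.0]] [[-0.019, 0.991, -0.131, 0.362], [-1.0, -0.02, -0.01, -0.014], [-0.012, 0.131, 0.991, 1.608], [0.0, 0.0, 0.0, 1.0]] ['mtx', 'extrinsics']
{'time_s': 0.1, 'joints': array([-5.88650226e+01,  2.20860770e+01,  3.86618564e-01, -2.65260581e-02,
       -6.84138500e+01, -1.48176539e+01]), 'joint_velocities': array([ 0.06575086, -0.12150254,  0.10245871,  0.06791155, -0.02699687,
       -0.01774911]), 'effort': array([ 1.63731038e-04, -3.91689885e+01,  1.87935126e+01,  4.23191965e+00,
        1.34809440e-02, -7.35955450e-05]), 'tcp_pos': array([ 0.17546723, -0.59927654,  0.22156206]), 'ee_rot': array([[-9.59768318e-01, -2.80792357e-01, -6.54028058e-04],
       [-2.80793105e-01,  9.59766411e-01,  1.91529251e-03],
       [ 8.99146623e-05,  2.02188364e-03, -9.99997952e-01]]), 'wrist_force': array([ 0.43204709, -0.41798537, -0.51011754]), 'moment': array([ 0.03487102, -0.01185052,  0.01436076]), 'gripper_force': 0.0, 'gripper_width': 1.0027546945189463}
```

View pics/scene0.png

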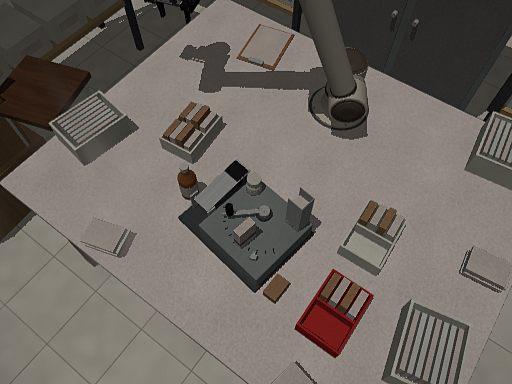

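View pics/top0.png

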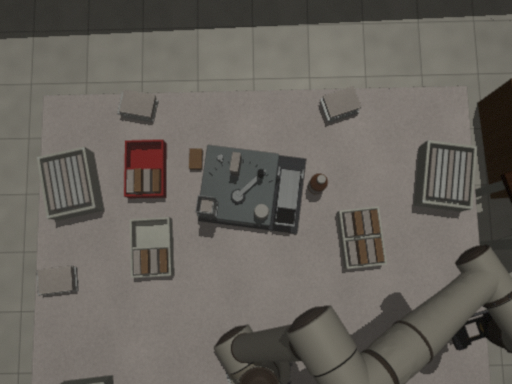

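The scene view shows the machine around (250,225): carton at (245,232), knob at (229,210), tab near (253,256). The half-full white bin is at (372,235) and the red decoy at (335,312). In the top view the lever pivot is at (238,196), knob at (261,174), tab at (220,157) and carton at (235,162). The white bin's empty half is at (153,235), the pad at (286,212) and the jar at (261,211).

```bash
cat > h.py <<'E'
import numpy as np,cv2
from station import r
def cloud(n,d):
    c=r.get_calibration(n);K=c["mtx"];E=c["extrinsics"]
    v,u=np.mgrid[:d.shape[0],:d.shape[1]]
    P=np.stack([(u-K[0,2])/K[0,0]*d,-(v-K[1,2])/K[1,1]*d,-d],-1)
    return P@E[:3,:3].T+E[:3,3]
def proj(n,P):
    c=r.get_calibration(n);K=c["mtx"];E=c["extrinsics"]
    Q=(np.atleast_2d(P)-E[:3,3])@E[:3,:3]
    return np.stack([K[0,2]+K[0,0]*Q[:,0]/-Q[:,2],K[1,2]+K[1,1]*Q[:,1]/Q[:,2]],-1)
def load(n,t="0"):
    f=np.load(f"{n}{t}.npz");return f["p"],f["d"],cloud(n,f["d"])
E
python3 - <<'E'
from h import *
for n in("scene","top"):
    p,d,P=load(n); ok=d>0
    f=lambda lo,hi,x0,x1,y0,y1: ok&(P[...,2]>lo)&(P[...,2]<hi)&(P[...,0]>x0)&(P[...,0]<x1)&(P[...,1]>y0)&(P[...,1]<y1)
    def rect(nm,m):
        q=P[m]; 
        if len(q)<4: print(n,nm,len(q));return
        c,s,a=cv2.minAreaRect(q[:,:2].astype(np.float32)); print(n,nm,len(q),np.round(c,4),np.round(s,4),round(a,1),"z",np.round(np.median(q[:,2]),4))
    rect("table z",f(-.02,.02,.2,.4,-.1,.1))
    rect("deck",f(.078,.092,.4,.8,-.1,.25))
    rect("carton",f(.167,.185,.4,.8,-.15,.25))
    rect("mag",f(.21,.24,.3,.8,-.15,.35))
    rect("knob/high",f(.15,.166,.4,.8,-.15,.25))
    rect("jar",f(.137,.153,.4,.6,-.15,.1))
    rect("syrup",f(.12,.18,.4,.8,-.35,-.1))
    rect("bin",f(.052,.1,.25,.58,.23,.5))
    rect("binpk",f(.08,.1,.25,.58,.23,.5))
    # crop ups
    u0,v0,u1,v1=dict(scene=(170,150,420,290),top=(120,130,340,290))[n]
    cv2.imwrite(f"pics/{n}_c.png",cv2.resize(cv2.cvtColor(p[v0:v1,u0:u1],cv2.COLOR_RGB2BGR),None,fx=3.2,fy=3.2,interpolation=cv2.INTER_CUBIC))
    for uv in dict(scene=[(245,232),(229,210),(264,212),(254,256),(254,180),(206,193)],top=[(235,161),(261,174),(238,196),(220,157),(261,211),(286,212),(153,235),(207,207),(318,183)])[n]:
        print(n,uv,np.round(P[uv[1],uv[0]],3))
E
```

```text
scene table z 2818 [ 0.3001 -0.    ] [0.1997 0.1999] 0.1 z -0.0004
scene deck 4865 [0.6004 0.0365] [0.2855 0.2408] 81.6 z 0.0848
scene carton 296 [0.5945 0.1115] [0.0513 0.2284] 55.0 z 0.1748
scene mag 148 [0.5244 0.1515] [0.0499 0.0523] 81.9 z 0.2189
scene knob/high 176 [0.5952 0.0706] [0.206 0.194] 86.7 z 0.1577
scene jar 162 [ 0.5117 -0.0145] [0.0447 0.0384] 36.3 z 0.1465
scene syrup 126 [ 0.6037 -0.2013] [0.027  0.0317] 21.9 z 0.1536
scene bin 1346 [0.4465 0.354 ] [0.2803 0.1394] 5.8 z 0.0713
scene binpk 324 [0.3619 0.3419] [0.0799 0.0609] 2.2 z 0.0868
scene (245, 232) [0.671 0.074 0.171]
scene (229, 210) [ 0.636 -0.01   0.148]
scene (264, 212) [0.567 0.063 0.111]
scene (254, 256) [0.689 0.117 0.099]
scene (254, 180) [ 0.514 -0.011  0.148]
scene (206, 193) [ 0.607 -0.125  0.085]
top table z 3589 [ 0.2997 -0.0007] [0.1984 0.2008] 89.5 z -0.0007
top deck 4191 [0.6007 0.0343] [0.2833 0.2415] 81.8 z 0.0847
top carton 202 [0.5949 0.1082] [0.0545 0.2245] 58.3 z 0.1746
top mag 59 [0.5249 0.1492] [0.0508 0.0503] 81.4 z 0.2213
top knob/high 95 [0.585 0.068] [0.2065 0.1809] 88.0 z 0.1561
top jar 147 [ 0.5097 -0.0186] [0.0404 0.0407] 89.2 z 0.1466
top syrup 91 [ 0.6027 -0.2067] [0.0351 0.0278] 23.2 z 0.1576
top bin 1267 [0.4477 0.3514] [0.2772 0.1424] 5.7 z 0.071
top binpk 294 [0.3604 0.3439] [0.0999 0.0759] 89.0 z 0.0867
top (235, 161) [0.662 0.06  0.173]
top (261, 174) [ 0.622 -0.019  0.157]
top (238, 196) [0.56  0.055 0.115]
top (220, 157) [0.691 0.113 0.102]
top (261, 211) [ 0.508 -0.017  0.145]
top (286, 212) [ 0.507 -0.097  0.104]
top (153, 235) [0.447 0.351 0.002]
top (207, 207) [0.518 0.145 0.195]
top (318, 183) [ 0.595 -0.199  0.127]
```

View pics/top_c.png

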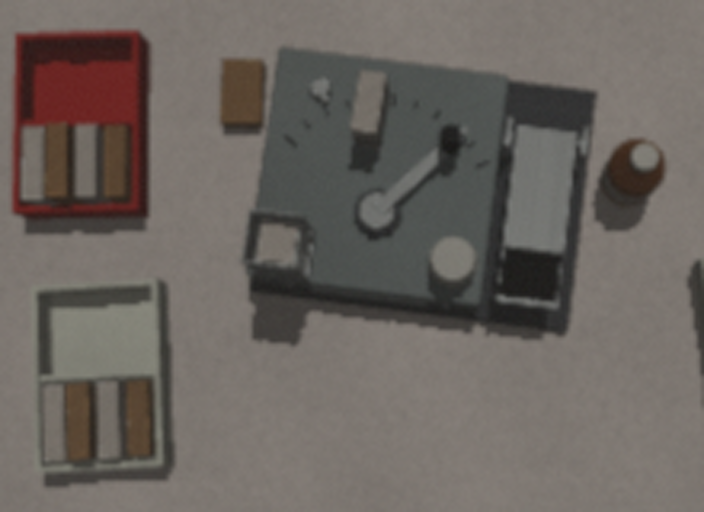

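View pics/scene_c.png

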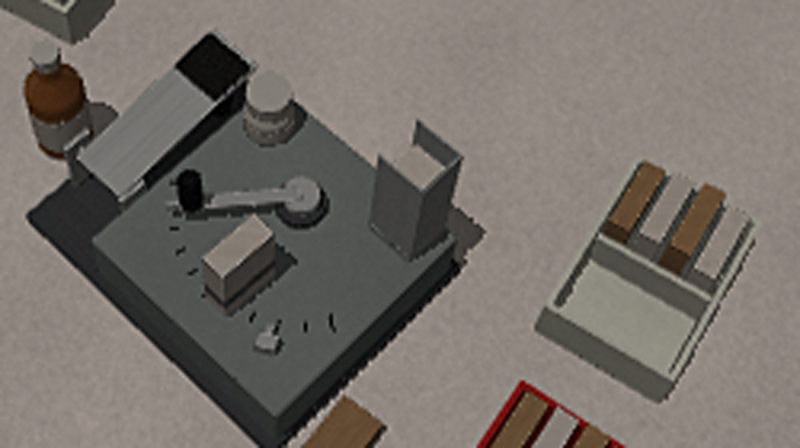

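```bash
python3 - <<'E'
from h import *
import math
def rot(a): return np.array([[math.cos(a),-math.sin(a)],[math.sin(a),math.cos(a)]])
for n in("scene","top"):
    p,d,P=load(n); ok=d>0; z=P[...,2]; X=P[ok]; rgb=p[ok].astype(float)
    best=None
    D=X[(abs(X[:,2]-.085)<.006)&(X[:,0]>.4)&(X[:,0]<.8)&(X[:,1]>-.06)&(X[:,1]<.25)]
    # yaw: sharpness of the far(x) edges
    c,s,a=cv2.minAreaRect(D[:,:2].astype(np.float32))
    yaw=math.radians(a-90); 
    for k in range(3):
        L=D[:,:2]@rot(yaw)
        lo,hi=np.percentile(L[:,0],[.3,99.7]); top_=np.percentile(L[:,1],99.7)
        # edge line fit: max x per y bin
        ys=np.arange(L[:,1].min()+.03,top_-.02,.006); e=[(y,L[(abs(L[:,1]-y)<.003),0].max()) for y in ys]
        e=np.array(e); m=np.polyfit(*e.T,1)[0]; yaw-=math.atan(m)
    L=D[:,:2]@rot(yaw); 
    xs=np.arange(lo+.06,hi-.02,.006)
    xh=np.median([L[abs(L[:,1]-y)<.003,0].max() for y in ys]); xl=np.median([L[abs(L[:,1]-y)<.003,0].min() for y in ys])
    yh=np.median([L[abs(L[:,0]-x)<.003,1].max() for x in xs])
    O=rot(yaw)@np.array([(xh+xl)/2, yh-.175])
    Om=None
    M=X[(X[:,2]>.212)&(X[:,0]>.45)&(X[:,0]<.6)&(X[:,1]>.08)&(X[:,1]<.22)]
    mc=np.array(cv2.minAreaRect(M[:,:2].astype(np.float32))[0]); 
    print(n,"yaw",math.degrees(yaw),"xw",xh-xl,"O",O,"O by mag",mc-rot(yaw)@[-.092,.135])
    pv=O+rot(yaw)@[-.04,.05]; 
    Lm=(X[:,:2]-pv)@rot(yaw); rr=np.hypot(*Lm.T); th=np.arctan2(Lm[:,1],Lm[:,0])
    t=(rr>.11)&(rr<.16)&(th>.2)&(th<1)&(X[:,2]>.094)&(X[:,2]<.11); q=Lm[t]
    print(" pivot",pv,"tab n",t.sum(),"ctr",q.mean(0),"r",np.hypot(*q.mean(0)),"ang",math.atan2(q.mean(0)[1],q.mean(0)[0]))
    k=(rr>.07)&(rr<.13)&(th<-.2)&(X[:,2]>.152)&(X[:,2]<.166); q=Lm[k]; print(" knob n",k.sum(),q.mean(0),"r",np.hypot(*q.mean(0)),"ang",math.atan2(*q.mean(0)[::-1]),"world",X[k].mean(0))
    l=(rr>.025)&(rr<.085)&(th<-.2)&(th>-1.3)&(X[:,2]>.105)&(X[:,2]<.118); print(" lever arm ang",np.median(th[l]),l.sum(), "hub", X[(rr<.02)&(X[:,2]>.1)].mean(0))
    C=X[(X[:,2]>.168)&(X[:,2]<.18)&(X[:,0]>.6)&(X[:,0]<.72)&(X[:,1]>.02)&(X[:,1]<.12)]
    print(" carton",cv2.minAreaRect(C[:,:2].astype(np.float32)),C.mean(0))
    J=X[(abs(X[:,2]-.147)<.006)&(abs(X[:,0]-.51)<.04)&(abs(X[:,1]+.017)<.04)]; print(" jar",J.mean(0))
    pd=(abs(X[:,0]-.507)<.05)&(abs(X[:,1]+.097)<.06)&(X[:,2]>.09)&(X[:,2]<.115)&(rgb.sum(1)<110); print(" pad",pd.sum(),cv2.minAreaRect(X[pd][:,:2].astype(np.float32)),X[pd].mean(0), "pred",O+rot(yaw)@[-.085,-.11])
    B=X[(abs(X[:,2]-.06)<.006)&(X[:,0]>.3)&(X[:,0]<.53)&(X[:,1]>.25)&(X[:,1]<.45)&(rgb.min(1)>60)]; print(" binrim",cv2.minAreaRect(B[:,:2].astype(np.float32)),len(B))
    F=X[(abs(X[:,2]-.006)<.006)&(abs(X[:,0]-.447)<.07)&(abs(X[:,1]-.351)<.056)];print(" floor",cv2.minAreaRect(F[:,:2].astype(np.float32)))
E
```

```text
scene yaw -8.502236724706332 xw 0.23644349253322872 O [0.59614289 0.00334068] O by mag [0.59545471 0.00437547]
 pivot [0.56397489 0.05870511] tab n 51 ctr [0.11799072 0.06478143] r 0.13460477264003787 ang 0.5021045900327843
 knob n 47 [ 0.07695631 -0.06258569] r 0.09919295967183557 ang -0.6827757574969633 world [ 0.63083228 -0.01457062  0.15846971]
 lever arm ang -0.6822837448562666 105 hub [0.56557995 0.05959957 0.11045217]
 carton ((0.6611229777336121, 0.06274055689573288), (0.027675362303853035, 0.06025293841958046), 79.52801513671875) [0.6624725  0.06332314 0.17458279]
 jar [ 0.51119019 -0.01460013  0.14654855]
 pad 259 ((0.501650333404541, -0.09301723539829254), (0.06117885559797287, 0.06200609356164932), 82.89823913574219) [ 0.49730399 -0.09135744  0.10325099] pred [ 0.49581375 -0.09288335]
 binrim ((0.4069374203681946, 0.35002601146698), (0.19517920911312103, 0.13027401268482208), 2.287256956100464) 454
 floor ((0.44709834456443787, 0.35117942094802856), (0.11161188781261444, 0.1394457370042801), 89.94610595703125)
top yaw -8.673420518288676 xw 0.23652871401244702 O [ 5.948842
[... 285 characters left out ...]
.15746085]
 lever arm ang -0.6743107143458635 78 hub [0.56373961 0.05564443 0.11118771]
 carton ((0.6613054275512695, 0.06021389365196228), (0.025860760360956192, 0.05984845012426376), 79.16731262207031) [0.6611021  0.05987142 0.17466366]
 jar [ 0.51047064 -0.01804014  0.14690679]
 pad 215 ((0.4966075122356415, -0.09320873022079468), (0.053360603749752045, 0.04330794885754585), 80.79625701904297) [ 0.49623291 -0.09377289  0.10356914] pred [ 0.49426809 -0.09635479]
 binrim ((0.4072992205619812, 0.34712475538253784), (0.19021302461624146, 0.13131090998649597), 2.2304320335388184) 393
 floor ((0.4579753875732422, 0.3522277772426605), (0.10997278988361359, 0.11546283960342407), 89.4864501953125)
```

Request:
jog_arm(plan="0 0 -1 0 0 0.85 -1;0 0 -1 0 0 0.85 -1;0 0 -1 0 0 0.85 -1;0 0 0 0 0 0.85 -1;-0.47 1 0 0 0 0 -1;-0.47 1 0 0 0 0 -1;-0.47 1 0 0 0 0 -1;-0.47 1 0 0 0 0 -1;-0.47 1 0 0 0 0 -1;-0.47 1 0 0 0 0 -1")

```text
time_s: 1.1
tcp_pos: [0.2735, -0.4646, 0.2971]
ee_rot: [[-0.982, 0.189, -0.001], [0.189, 0.982, 0.001], [0.001, 0.001, -1.0]]
wrist_force: [-0.2, -0.1, 0.2]
gripper_width: 1.001
gripper_force: 0.0
```

Request:
jog_arm(plan="-0.47 1 0 0 0 0 -1;-0.47 1 0 0 0 0 -1;-0.47 1 0 0 0 0 -1;-0.47 1 0 0 0 0 -1;-0.47 1 0 0 0 0 -1;-0.47 1 0 0 0 0 -1;-0.47 1 0 0 0 0 -1;-0.47 1 0 0 0 0 -1;-0.47 1 0 0 0 0 -1;-0.47 1 0 0 0 0 -1")

```text
time_s: 2.1
tcp_pos: [0.436, -0.2413, 0.2972]
ee_rot: [[-0.982, 0.189, -0.001], [0.189, 0.982, 0.0], [0.001, 0.0, -1.0]]
wrist_force: [0.2, 0.2, -0.1]
gripper_width: 0.998
gripper_force: 0.0
```

Request:
jog_arm(plan="-0.47 1 0 0 0 0 -1;-0.47 1 0 0 0 0 -1;-0.47 1 0 0 0 0 -1;-0.47 1 0 0 0 0 -1;-0.47 1 0 0 0 0 -1;-0.47 1 0 0 0 0 -1;-0.47 1 0 0 0 0 -1;-0.47 1 0 0 0 0 -1;-0.47 1 0 0 0 0 -1;-0.47 1 0 0 0 0 -1")

```text
time_s: 3.1
tcp_pos: [0.5986, -0.0181, 0.2969]
ee_rot: [[-0.982, 0.189, -0.001], [0.189, 0.982, -0.0], [0.001, -0.0, -1.0]]
wrist_force: [-0.1, 0.0, -0.1]
gripper_width: 0.999
gripper_force: 0.0
```

Request:
jog_arm(plan="-0.46 0.9 0 0 0 0 -1;-0.46 0.9 0 0 0 0 -1;-0.46 0.9 0 0 0 0 -1;-0.46 0.9 0 0 0 0 -1;0 0 0.8 0 0 0 -1;0 0 0.8 0 0 0 -1;0 0 0.8 0 0 0 -1;0 0 0.4 0 0 0 -1;0 0 0 0 0 0 -1;0 0 0 0 0 0 -1")

```text
time_s: 4.1
tcp_pos: [0.6609, 0.0604, 0.2282]
ee_rot: [[-0.982, 0.189, 0.001], [0.189, 0.982, -0.0], [-0.001, -0.0, -1.0]]
wrist_force: [-0.3, -0.7, 0.7]
gripper_width: 1.003
gripper_force: 0.0
```

```bash
python3 - <<'E'
from h import *
s=r.sense(); T=s["tcp_pos"]; print(T,s["joints"])
o=[]
for n in("scene","top"):
    p,d=r.capture(n); np.savez(f"{n}1.npz",p=p,d=d)
    u,v=proj(n,[0.66,0.05,0.15])[0].astype(int)
    c=cv2.resize(p[v-50:v+50,u-65:u+65],None,fx=3.07,fy=3.07,interpolation=cv2.INTER_CUBIC); o.append(c)
cv2.imwrite("pics/c1.png",cv2.cvtColor(np.hstack(o),cv2.COLOR_RGB2BGR))
E
```

```text
[0.66092712 0.06044771 0.2282052 ] [ 1.91730215e+01  2.56293664e+01  6.91414208e+00  3.32199871e-02
 -7.12389382e+01 -1.20060193e+02]
```

View pics/c1.png

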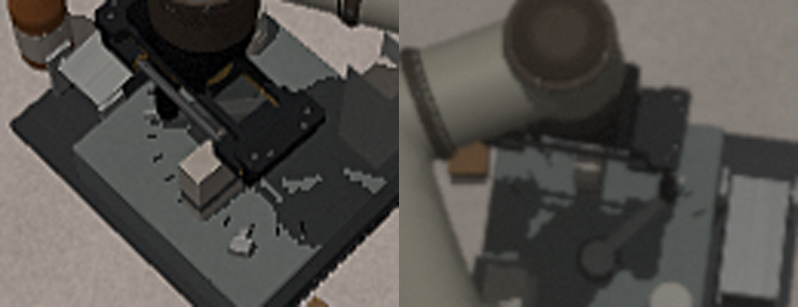

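The carton stands between the open fingers (left half, about (205,180)), with the knob clear of the near finger. I'll descend and grip.

Request:
jog_arm(plan="0 0 0.75 0 0 0 -1;0 0 0.75 0 0 0 -1;0 0 0.75 0 0 0 -1;0 0 0.75 0 0 0 -1;0 0 0.65 0 0 0 -1;0 0 0 0 0 0 -1;0 0 0 0 0 0 0;0 0 0 0 0 0 1;0 0 0 0 0 0 1;0 0 0 0 0 0 1")

```text
time_s: 5.2
tcp_pos: [0.6609, 0.0607, 0.1373]
ee_rot: [[-0.982, 0.189, 0.002], [0.189, 0.982, 0.0], [-0.002, 0.001, -1.0]]
wrist_force: [1.0, 0.3, -0.2]
gripper_width: 0.718
gripper_force: 0.0
```

Request:
jog_arm(plan="0 0 0 0 0 0 1;0 0 0 0 0 0 1;0 0 0 0 0 0 1;0 0 -0.2 0 0 0 1;0 0 -0.4 0 0 0 1;0 0 -0.6 0 0 0 1;0 0 -0.8 0 0 0 1;0 0 -0.8 0 0 0 1;0 0 -0.4 0 0 0 1;0 0 0 0 0 0 1")

```text
time_s: 6.2
tcp_pos: [0.6614, 0.0607, 0.2187]
ee_rot: [[-0.982, 0.189, 0.004], [0.189, 0.982, 0.001], [-0.004, 0.002, -1.0]]
wrist_force: [0.9, 0.1, -1.0]
gripper_width: 0.294
gripper_force: 30.0
```

Request:
jog_arm(plan="0 0 -0.8 0 0 -0.54 1;0 0 -0.9 0 0 -0.54 1;0 0 -0.9 0 0 -0.54 1;0 0 -0.8 0 0 0 1;0.33 0.5 0 0 0 0 1;0.66 1 0 0 0 0 1;0.66 1 0 0 0 0 1;0.66 1 0 0 0 0 1;0.66 1 0 0 0 0 1;0.33 0.5 0 0 0 0 1")

```text
time_s: 7.2
tcp_pos: [0.571, 0.1843, 0.2995]
ee_rot: [[-0.999, -0.038, -0.003], [-0.038, 0.999, -0.001], [0.003, -0.0, -1.0]]
wrist_force: [-0.0, -0.1, -1.0]
gripper_width: 0.295
gripper_force: 30.0
```

```bash
python3 - <<'E'
from h import *
s=r.sense(); T=s["tcp_pos"]; print(T,s["joints"])
o=[]
for n in("scene","top"):
    p,d=r.capture(n); np.savez(f"{n}2.npz",p=p,d=d)
    u,v=proj(n,T)[0].astype(int)
    c=cv2.resize(p[v-50:v+50,u-65:u+65],None,fx=3.07,fy=3.07,interpolation=cv2.INTER_CUBIC); o.append(c)
    P=cloud(n,d);m=(d>0)&(abs(P[...,0]-T[0])<.05)&(abs(P[...,1]-T[1])<.03)&(P[...,2]>.2)&(P[...,2]<T[2]+.01); q=P[m]
    if len(q): print(n,len(q),q.min(0),q.max(0))
cv2.imwrite("pics/c2.png",cv2.cvtColor(np.hstack(o),cv2.COLOR_RGB2BGR))
E
```

```text
[0.57104028 0.18429213 0.29947714] [ 3.32927655e+01  1.73231599e+01  4.48334459e+00 -7.50148444e-02
 -7.73342810e+01 -1.21083728e+02]
scene 192 [0.54825518 0.16608245 0.23752776] [0.60355304 0.20749135 0.30941181]
top 77 [0.5214337  0.15629641 0.2002207 ] [0.55279373 0.19580168 0.30840972]
```

View pics/c2.png

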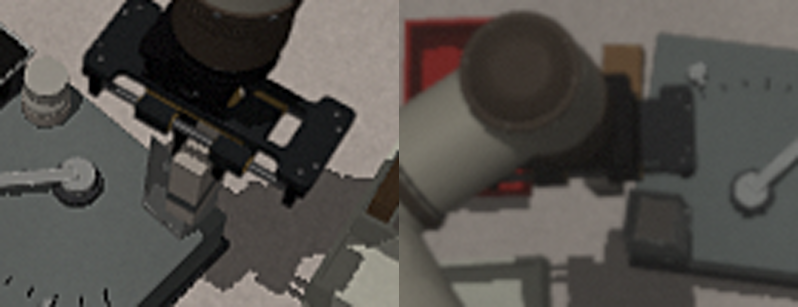

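Request:
jog_arm(plan="0.33 0.5 0 0 0 0 1;0.65 0.98 0 0 0 0 1;0.65 0.98 0 0 0 0 1;0.65 0.98 0 0 0 0 1;0.65 0.98 0 0 0 0 1;0.65 0.98 0 0 0 0 1;0.65 0.98 0 0 0 0 1;0.3 0.43 0.4 0 0 0 1;0 0 0.8 0 0 0 1;0 0 0.8 0 0 0 1")

```text
time_s: 8.3
tcp_pos: [0.4539, 0.3485, 0.25]
ee_rot: [[-0.999, -0.036, -0.0], [-0.036, 0.999, -0.0], [0.0, -0.0, -1.0]]
wrist_force: [0.7, -1.2, -1.7]
gripper_width: 0.298
gripper_force: 30.0
```

Request:
jog_arm(plan="0 0 1 0 0 0 1;0 0 1 0 0 0 1;0 0 1 0 0 0 1;0 0 0.6 0 0 0 1;0 0 0 0 0 0 1;0 0 0 0 0 0 1;0 0 0 0 0 0 1;0 0 0 0 0 0 1;0 0 0 0 0 0 1;0 0 0 0 0 0 1")

```text
time_s: 9.3
tcp_pos: [0.4543, 0.3487, 0.1618]
ee_rot: [[-0.999, -0.036, 0.001], [-0.036, 0.999, 0.001], [-0.001, 0.001, -1.0]]
wrist_force: [0.4, 0.3, -0.4]
gripper_width: 0.292
gripper_force: 30.0
```

```bash
python3 - <<'E'
from h import *
s=r.sense(); T=s["tcp_pos"]; print(T,s["wrist_force"])
o=[]
for n in("scene","top"):
    p,d=r.capture(n); np.savez(f"{n}3.npz",p=p,d=d)
    u,v=proj(n,T-[0,0,.05])[0].astype(int)
    c=cv2.resize(p[v-50:v+50,u-65:u+65],None,fx=3.07,fy=3.07,interpolation=cv2.INTER_CUBIC); o.append(c)
    P=cloud(n,d);m=(d>0)&(abs(P[...,0]-T[0]-.025)<.012)&(abs(P[...,1]-T[1])<.03)&(P[...,2]>.065)&(P[...,2]<T[2]+.02); q=P[m]
    if len(q): print(n,len(q),np.percentile(q,[0,3,50,97,100],axis=0).round(4))
cv2.imwrite("pics/c3.png",cv2.cvtColor(np.hstack(o),cv2.COLOR_RGB2BGR))
E
```

```text
[0.45429087 0.34868146 0.16183345] [ 0.38802311  0.27429493 -0.36400197]
scene 144 [[0.4673 0.3293 0.1021]
 [0.4687 0.3324 0.1037]
 [0.4853 0.3504 0.1462]
 [0.4873 0.3632 0.1793]
 [0.4887 0.3643 0.1815]]
```

View pics/c3.png

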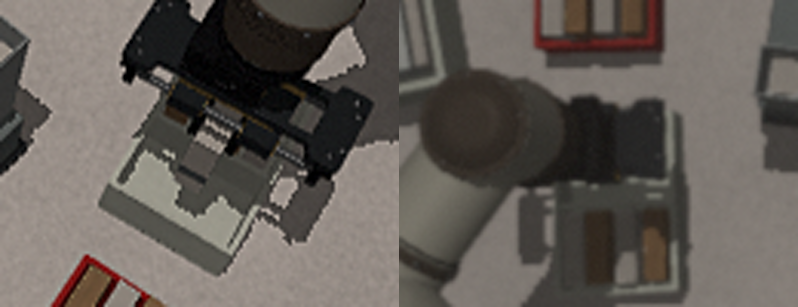

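The carton (left half, about (200,165)) hangs over the empty half and clears the divider and the front wall. Its underside is about 59 mm below the TCP. I'll lower it.

Request:
jog_arm(plan="0.1 0.05 1 0 0 0 1;0 0 1 0 0 0 1;0 0 0.9 0 0 0 1;0 0 0.5 0 0 0 1;0 0 0.1 0 0 0 1;0 0 0.08 0 0 0 1;0 0 0.06 0 0 0 1;0 0 0 0 0 0 1;0 0 0 0 0 0 1;0 0 0 0 0 0 1")

```text
time_s: 10.4
tcp_pos: [0.4518, 0.3499, 0.0709]
ee_rot: [[-0.999, -0.036, 0.001], [-0.036, 0.999, 0.001], [-0.001, 0.001, -1.0]]
wrist_force: [0.3, -0.2, -0.4]
gripper_width: 0.3
gripper_force: 30.0
```

Request:
jog_arm(plan="0 0 0.06 0 0 0 1;0 0 0.06 0 0 0 1;0 0 0.04 0 0 0 1;0 0 0 0 0 0 1;0 0 0 0 0 0 1;0 0 0 0 0 0 1;0 0 0 0 0 0 1;0 0 0 0 0 0 1;0 0 0 0 0 0 1;0 0 0 0 0 0 1")

```text
time_s: 11.4
tcp_pos: [0.4518, 0.3498, 0.067]
ee_rot: [[-0.999, -0.037, 0.001], [-0.037, 0.999, 0.0], [-0.001, 0.0, -1.0]]
wrist_force: [-0.8, -0.2, 5.4]
gripper_width: 0.294
gripper_force: 30.0
```

Request:
jog_arm(plan="0 0 0 0 0 0 0.2;0 0 0 0 0 0 0;0 0 0 0 0 0 -0.2;0 0 0 0 0 0 -0.2;0 0 0 0 0 0 -0.2;0 0 0 0 0 0 -0.2;0 0 -0.2 0 0 0 -0.2;0 0 -0.4 0 0 0 -0.2;0 0 -0.8 0 0 0 -0.2;0 0 -1 0 0 0 -0.2")

```text
time_s: 12.4
tcp_pos: [0.4513, 0.3493, 0.127]
ee_rot: [[-0.999, -0.036, -0.001], [-0.036, 0.999, -0.001], [0.001, -0.001, -1.0]]
wrist_force: [0.9, 0.4, -0.4]
gripper_width: 0.603
gripper_force: 0.0
```

Request:
jog_arm(plan="0 0 -1 0 0 0 -0.2;0 0 -1 0 0 0 -0.2;0 0 -1 0 0 0 -0.2;0 0 -1 0 0 0 -0.2;0 0 -1 0 0 0 -0.2;0 0 -1 0 0 0 0;0.8 0 0 0 0 0 1;0.8 0 0 0 0 0 1;0.8 0 0 0 0 0 1;0.8 0 0 0 0 0 1")

```text
time_s: 13.4
tcp_pos: [0.3709, 0.3465, 0.2774]
ee_rot: [[-0.999, -0.036, 0.001], [-0.036, 0.999, 0.001], [-0.001, 0.001, -1.0]]
wrist_force: [-0.0, 0.1, -0.6]
gripper_width: 0.234
gripper_force: 0.0
```

```bash
cat > m.py <<'E'
from h import *
import math,sys
def rot(a): return np.array([[math.cos(a),-math.sin(a)],[math.sin(a),math.cos(a)]])
YAW=math.radians(-8.5)
def tab(t,lev=True):
  for n in("scene","top"):
    p,d,P=load(n,t);X=P[d>0]
    M=X[(X[:,2]>.212)&(X[:,2]<.228)&(X[:,0]>.48)&(X[:,0]<.57)&(X[:,1]>.1)&(X[:,1]<.2)]
    pv=(np.array([.564,.0587]) if n=="scene" else np.array([.563,.0555]))
    L=(X[:,:2]-pv)@rot(YAW); rr=np.hypot(*L.T);th=np.arctan2(L[:,1],L[:,0]);z=X[:,2]
    k=(rr>.115)&(rr<.155)&(th>.35)&(th<1)&(z>.094)&(z<.104);q=L[k]
    print(n,"tab",k.sum(),"r",np.hypot(*q.mean(0)),"ang",math.atan2(*q.mean(0)[::-1]),"med",np.median(th[k]),"ext",th[k].min(),th[k].max())
    h=(rr<.018)&(z>.1);print(" hub",X[h].mean(0))
    k=(rr>.03)&(rr<.085)&(z>.104)&(z<.118);q=L[k];print(" arm",k.sum(),"med",np.median(th[k]))
    k=(rr>.08)&(rr<.12)&(z>.15)&(z<.166);q=L[k];
    if k.sum(): print(" knob",k.sum(),np.hypot(*q.mean(0)),math.atan2(*q.mean(0)[::-1]),X[k].mean(0))
E
python3 - <<'E'
from m import *
print(r.sense()["tcp_pos"])
o=[]
for n in("scene","top"):
    p,d=r.capture(n); np.savez(f"{n}4.npz",p=p,d=d)
    P=cloud(n,d);m=(d>0)&(abs(P[...,0]-.453)<.045)&(abs(P[...,1]-.35)<.06)&(P[...,2]>.085)&(P[...,2]<.11);q=P[m]
    if len(q)>3: print(n,len(q),cv2.minAreaRect(q[:,:2].astype(np.float32)),q.mean(0),q[:,2].std())
    u,v=proj(n,[.5,.2,.06])[0].astype(int)
    o.append(cv2.resize(p[v-75:v+75,u-75:u+75],None,fx=2.66,fy=2.66,interpolation=cv2.INTER_CUBIC))
cv2.imwrite("pics/c4.png",cv2.cvtColor(np.hstack(o),cv2.COLOR_RGB2BGR))
tab("4")
E
```

```text
[0.3709313 0.3465062 0.2773716]
scene 194 ((0.4543025493621826, 0.3511672914028168), (0.06259974092245102, 0.02572508156299591), 2.3966097831726074) [0.45560609 0.35129155 0.09527223] 0.002920909674494968
top 163 ((0.45278412103652954, 0.34772637486457825), (0.05946391075849533, 0.02678949199616909), 4.723282337188721) [0.45292348 0.34775404 0.09464668] 0.0037758589510413095
scene tab 40 r 0.13915504123220918 ang 0.5644707986149494 med 0.563620895901311 ext 0.5003161117033001 0.6234154964740852
 hub [0.56540134 0.05954223 0.11018209]
 arm 154 med -0.7227205661491867
 knob 89 0.02365772746782465 -0.0648258135432605 [0.5871222  0.05369479 0.15744338]
top tab 28 r 0.13937428392878093 ang 0.5579666663483253 med 0.5627550563278072 ext 0.4016440222742827 0.6204282540523606
 hub [0.56318893 0.05547796 0.11184315]
 arm 82 med -0.6967387073347007
 knob 68 0.04470645276641637 -1.2049757333402462 [0.57264576 0.01184652 0.15601229]
```

View pics/c4.png

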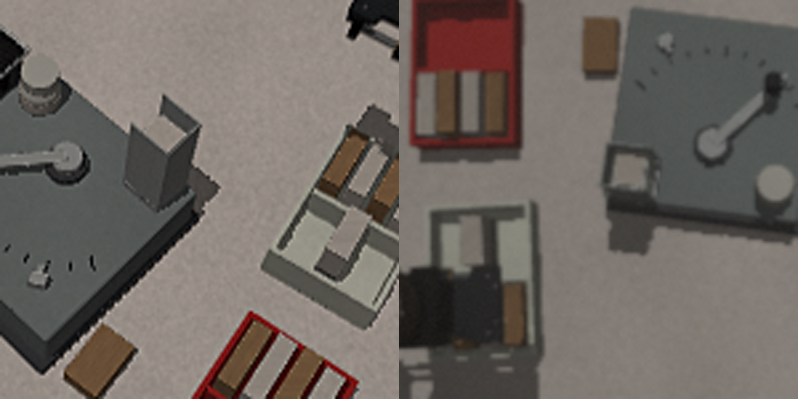

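The carton stands upright in the empty half (left about (345,240), right about (478,240)), and the tab measures 0.563 rad. Next I'll go to the knob.

Request:
jog_arm(plan="0 0 -0.4 0 0 0.88 -0.3;0 0 0 0 0 0.88 -0.3;0 0 0 0 0 0.89 -0.3;0 0 0 0 0 0.89 -0.3;0 0 0 0 0 0.89 -0.3;0 0 0 0 0 0.89 -0.3;0 0 0 0 0 0.88 -0.3;-0.98 -0.12 0 0 0 0 -0.3;-0.98 -0.12 0 0 0 0 -0.3;-0.98 -0.12 0 0 0 0 -0.3")

```text
time_s: 14.5
tcp_pos: [0.4868, 0.2403, 0.2723]
ee_rot: [[-0.753, 0.653, -0.077], [0.65, 0.757, 0.064], [0.1, -0.001, -0.995]]
wrist_force: [0.3, 0.2, 0.1]
gripper_width: 0.652
gripper_force: 0.0
```

Request:
jog_arm(plan="-0.98 -0.12 0 0 0 0 -0.3;-0.98 -0.12 0 0 0 0 -0.3;-0.98 -0.12 0 0 0 0 -0.3;-0.98 -0.12 0 0 0 0 -0.3;-0.98 -0.12 0 0 0 0 -0.3;-0.98 -0.12 0 0 0 0 -0.3;-0.98 -0.12 0 0 0 0 -0.3;-0.98 -0.12 0 0 0 0 -0.3;-0.98 -0.12 0 0 0 0 -0.3;-0.98 -0.12 0 0 0 0 -0.3")

```text
time_s: 15.5
tcp_pos: [0.6517, 0.0582, 0.2476]
ee_rot: [[-0.754, 0.653, -0.077], [0.65, 0.757, 0.064], [0.1, -0.002, -0.995]]
wrist_force: [0.4, 0.3, 0.5]
gripper_width: 0.649
gripper_force: 0.0
```

Request:
jog_arm(plan="-0.98 -0.12 0 0 0 0 -0.3;-0.98 -0.12 0 0 0 0 -0.3;-0.98 -0.12 0 0 0 0 -0.3;-0.98 -0.12 0 0 0 0 -0.3;-0.98 -0.12 0 0 0 0 -0.3;0 0 0.8 0 0 0 -0.3;0 0 0.8 0 0 0 -0.3;0 0 0.8 0 0 0 -0.3;0 0 0.8 0 0 0 -0.3;0 0 0 0 0 0 -0.3")

```text
time_s: 16.5
tcp_pos: [0.7252, -0.0267, 0.1519]
ee_rot: [[-0.753, 0.653, -0.084], [0.65, 0.757, 0.064], [0.105, -0.007, -0.994]]
wrist_force: [0.3, 0.1, -1.5]
gripper_width: 0.649
gripper_force: 0.0
```

```bash
python3 - <<'E'
from h import *
s=r.sense(); T=s["tcp_pos"]; print(T,s["joints"])
o=[]
for n in("scene","top"):
    p,d=r.capture(n); np.savez(f"{n}5.npz",p=p,d=d)
    u,v=proj(n,[.63,-.017,.15])[0].astype(int)
    o.append(cv2.resize(p[v-50:v+50,u-65:u+65],None,fx=3.07,fy=3.07,interpolation=cv2.INTER_CUBIC))
cv2.imwrite("pics/c5.png",cv2.cvtColor(np.hstack(o),cv2.COLOR_RGB2BGR))
E
```

```text
[ 0.72524152 -0.02672519  0.15193242] [   8.69593037   37.28824615   17.68517315   -4.50951397  -74.66550786
 -138.14045553]
```

View pics/c5.png

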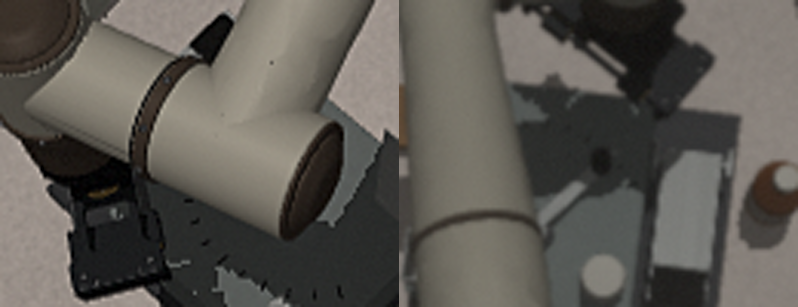

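The right half shows the gripper overshot to about (650,60), past the knob at (600,160), and it is slightly tilted. Nothing was touched: jar and lever look unchanged. I'll work out the correction.

```bash
cat > g.py <<'E'
from station import r
import numpy as np,sys
from scipy.spatial.transform import Rotation as Ro
x,y,z,yaw=map(float,sys.argv[1:5])
s=r.sense();R=s["ee_rot"];a=np.radians(yaw)
G=np.array([[-np.sin(a),np.cos(a),0],[np.cos(a),np.sin(a),0],[0,0,-1]])
w=np.degrees(Ro.from_matrix(R.T@G).as_rotvec())/8
D=np.array([x,y,z])-s["tcp_pos"]
print("pos",s["tcp_pos"].round(4),"turn units",w.round(3),"shift units (now axes)",(R.T@D/.025).round(2),"(goal axes)",(G.T@D/.025).round(2))
E
python3 g.py 0.6313 -0.0166 0.2 42.5
```

```text
pos [ 0.7274 -0.0269  0.1558] turn units [-0.06  -0.713  0.842] shift units (now axes) [ 3.34 -2.2  -1.44] (goal axes) [ 2.9  -2.55 -1.77]
```

Request:
jog_arm(plan="0 0 -0.9 0 0 0 -0.3;0 0 -0.9 0 0 0 -0.3;0 0 0 -0.02 -0.24 0.28 -0.3;0 0 0 -0.02 -0.24 0.28 -0.3;0 0 0 -0.02 -0.24 0.28 -0.3;0 0 0 0 0 0 -0.3;0 0 0 0 0 0 -0.3;0 0 0 0 0 0 -0.3;0 0 0 0 0 0 -0.3;0 0 0 0 0 0 -0.3")

```text
time_s: 17.6
tcp_pos: [0.7305, -0.0294, 0.2]
ee_rot: [[-0.676, 0.737, 0.0], [0.737, 0.676, 0.0], [-0.0, 0.0, -1.0]]
wrist_force: [0.1, 0.2, 0.1]
gripper_width: 0.646
gripper_force: 0.0
```

```bash
python3 g.py 0.6313 -0.0166 0.2 42.5
```

```text
pos [ 0.7305 -0.0294  0.2   ] turn units [0.001 0.    0.001] shift units (now axes) [ 3.06 -2.58  0.  ] (goal axes) [ 3.06 -2.58  0.  ]
```

Request:
jog_arm(plan="0.4 -0.34 0 0 0 0 -0.3;0.76 -0.64 0 0 0 0 -0.3;0.76 -0.64 0 0 0 0 -0.3;0.76 -0.64 0 0 0 0 -0.3;0.38 -0.32 0 0 0 0 -0.3;0 0 0 0 0 0 -0.3;0 0 0 0 0 0 -0.3;0 0 0 0 0 0 -0.3;0 0 0 0 0 0 -0.3;0 0 0 0 0 0 -0.3")

```text
time_s: 18.6
tcp_pos: [0.6315, -0.0165, 0.1997]
ee_rot: [[-0.676, 0.737, -0.0], [0.737, 0.676, -0.0], [-0.0, -0.0, -1.0]]
wrist_force: [0.5, -0.5, -0.7]
gripper_width: 0.65
gripper_force: 0.0
```

```bash
python3 g.py 0.6313 -0.0166 0.2 42.5; python3 - <<'E'
from m import *
for n in("scene","top"):
    p,d,P=load(n,"4"); P=P[d>0];c=p[d>0].astype(int).sum(1)
    m=(abs(P[:,0]-.63)<.03)&(abs(P[:,1]+.016)<.03)&(P[:,2]>.12);q=P[m]; t=q[:,2]>.152
    print(n,m.sum(),q.mean(0),"top",t.sum(),q[t].mean(0),q[t].min(0),q[t].max(0))
E
```

```text
pos [ 0.6315 -0.0165  0.1997] turn units [-0.001  0.     0.   ] shift units (now axes) [ 0.   -0.01 -0.01] (goal axes) [ 0.   -0.01 -0.01]
scene 82 [ 0.63255591 -0.012625    0.14833421] top 41 [ 0.62996413 -0.01498997  0.1586771 ] [ 0.62073099 -0.02544528  0.15215125] [ 0.63896789 -0.00570849  0.16316448]
top 45 [ 0.62732987 -0.01807221  0.15453149] top 36 [ 0.62876086 -0.0180359   0.15825714] [ 0.61914034 -0.02883886  0.15254035] [ 0.63739494 -0.00994382  0.16606516]
```

Request:
jog_arm(plan="0 0 0.6 0 0 0 -0.3;0 0 0.8 0 0 0 -0.3;0 0 0.8 0 0 0 -0.3;0 0 0.6 0 0 0 -0.3;0 0 0.25 0 0 0 -0.3;0 0 0 0 0 0 -0.3;0 0 0 0 0 0 0.2;0 0 0 0 0 0 1;0 0 0 0 0 0 1;0 0 0 0 0 0 1")

```text
time_s: 19.6
tcp_pos: [0.6314, -0.0163, 0.1245]
ee_rot: [[-0.676, 0.737, 0.001], [0.737, 0.676, 0.0], [-0.001, 0.001, -1.0]]
wrist_force: [0.8, -0.0, 0.5]
gripper_width: 0.374
gripper_force: 0.0
```

Request:
jog_arm(plan="0 0 0 0 0 0 1;0 0 0 0 0 0 1;0 0 0 0 0 0 1;0 0 0 0 0 0 1;0 0 0 0 0 0 1;0 0 0 0 0 0 1;0 0 0 0 0 0 1;0 0 0 0 0 0 1;0 0 0 0 0 0 1;0 0 0 0 0 0 1")

```text
time_s: 20.6
tcp_pos: [0.6314, -0.0165, 0.1242]
ee_rot: [[-0.676, 0.737, 0.001], [0.737, 0.676, -0.0], [-0.001, 0.001, -1.0]]
wrist_force: [-0.6, -4.3, 4.8]
gripper_width: 0.245
gripper_force: 30.0
```

Request:
jog_arm(plan="0.003 0.155 0 0 0 -0.278 1;0.012 0.31 0 0 0 -0.556 1;0.012 0.31 0 0 0 -0.556 1;0.012 0.31 0 0 0 -0.556 1;0.012 0.31 0 0 0 -0.556 1;0.012 0.31 0 0 0 -0.556 1;0.012 0.31 0 0 0 -0.556 1;0.003 0.155 0 0 0 -0.278 1;0 0 0 0 0 0 1;0 0 0 0 0 0 1")

```text
time_s: 21.6
tcp_pos: [0.6597, 0.0305, 0.1243]
ee_rot: [[-0.96, 0.281, 0.001], [0.281, 0.96, 0.002], [-0.001, 0.002, -1.0]]
wrist_force: [-2.4, 0.1, 5.5]
gripper_width: 0.242
gripper_force: 30.0
```

```bash
python3 - <<'E'
from station import r
import numpy as np
s=r.sense();D=s["tcp_pos"][:2]-[.5638,.0572];print(np.hypot(*D),np.degrees(np.arctan2(D[1],D[0])),"yaw-90",np.degrees(np.arctan2(s["ee_rot"][1,1],s["ee_rot"][0,1]))-90,s["wrist_force"],s["gripper_width"])
E
```

```text
0.09956873332590264 -15.543540460217471 yaw-90 -16.306242443132064 [-2.40650771  0.09166684  5.50338513] 0.24210434988705568
```

Request:
jog_arm(plan="0.003 0.155 0 0 0 -0.278 1;0.012 0.31 0 0 0 -0.556 1;0.012 0.31 0 0 0 -0.556 1;0.012 0.31 0 0 0 -0.556 1;0.012 0.31 0 0 0 -0.556 1;0.012 0.31 0 0 0 -0.556 1;0.012 0.31 0 0 0 -0.556 1;0.012 0.31 0 0 0 -0.556 1;0.012 0.31 0 0 0 -0.556 1;0.003 0.155 0 0 0 -0.278 1")

```text
time_s: 22.6
tcp_pos: [0.655, 0.0988, 0.1243]
ee_rot: [[-0.915, -0.403, 0.001], [-0.403, 0.915, 0.001], [-0.001, 0.001, -1.0]]
wrist_force: [-1.8, -2.5, 4.7]
gripper_width: 0.242
gripper_force: 30.0
```

Request:
jog_arm(plan="0 0 0 0 0 0 1;0 0 0 0 0 0 1;0 0 0 0 0 0 1;0 0 0 0 0 0 0.7;0 0 0 0 0 0 0.4;0 0 0 0 0 0 0.1;0 0 0 0 0 0 -0.2;0 0 0 0 0 0 -0.3;0 0 0 0 0 0 -0.3;0 0 0 0 0 0 -0.3")

```text
time_s: 23.6
tcp_pos: [0.6551, 0.0974, 0.1236]
ee_rot: [[-0.916, -0.402, 0.0], [-0.402, 0.916, 0.0], [-0.0, 0.0, -1.0]]
wrist_force: [-1.1, 0.5, -0.5]
gripper_width: 0.624
gripper_force: 0.0
```

```bash
python3 - <<'E'
from station import r
import numpy as np
s=r.sense();D=s["tcp_pos"][:2]-[.5638,.0572];print(np.hypot(*D),np.degrees(np.arctan2(D[1],D[0])),"yaw-90",np.degrees(np.arctan2(s["ee_rot"][1,1],s["ee_rot"][0,1]))-90,s["wrist_force"],s["gripper_width"])
E
```

```text
0.0997391893173768 23.76714716183139 yaw-90 23.672136268874 [-1.14298233  0.49789467 -0.46446345] 0.6243961617586575
```

Request:
jog_arm(plan="0 0 -0.6 0 0 0 -0.3;0 0 -1 0 0 0 -0.3;0 0 -1 0 0 0 -0.3;0 0 -1 0 0 0 -0.3;0 0 -1 0 0 0 -0.3;0 0 -0.4 0 0 0 0;0.6 0 0 0 0 0 1;0.9 0 0 0 0 0 1;0.9 0 0 0 0 0 1;0.9 0 0 0 0 0 1")

```text
time_s: 24.6
tcp_pos: [0.5783, 0.0639, 0.2478]
ee_rot: [[-0.916, -0.401, -0.001], [-0.401, 0.916, -0.0], [0.001, 0.0, -1.0]]
wrist_force: [0.4, 0.4, 0.4]
gripper_width: 0.28
gripper_force: 0.0
```

Request:
jog_arm(plan="0.9 0 0 0 0 0 1;0.9 0 0 0 0 0 1;0.9 0 0 0 0 0 1;0.9 0 0 0 0 0 1;0.9 0 0 0 0 0 1;0.9 0 0 0 0 0 1;0.9 0 0 0 0 0 1;0 0 0 0 0 0 1;0 0 0 0 0 0 1;0 0 0 0 0 0 1")

```text
time_s: 25.6
tcp_pos: [0.4359, 0.0013, 0.2486]
ee_rot: [[-0.916, -0.402, 0.0], [-0.402, 0.916, 0.0], [-0.0, -0.0, -1.0]]
wrist_force: [0.2, -0.6, 0.6]
gripper_width: 0.009
gripper_force: 0.0
```

```bash
python3 - <<'E'
from m import *
print(r.sense()["tcp_pos"])
o=[]
for n in("scene","top"):
    p,d=r.capture(n); np.savez(f"{n}6.npz",p=p,d=d)
    X=cloud(n,d)[d>0]
    pv=(np.array([.564,.0587]) if n=="scene" else np.array([.563,.0555]))
    L=(X[:,:2]-pv)@rot(YAW); rr=np.hypot(*L.T);th=np.arctan2(L[:,1],L[:,0]);z=X[:,2]; g=(th>.3)&(th<.9)
    for nm,k in dict(tab=g&(rr>.124)&(rr<.155)&(z>.094)&(z<.104),arm=g&(rr>.03)&(rr<.085)&(z>.104)&(z<.118),knob=g&(rr>.08)&(rr<.12)&(z>.15)&(z<.166),jar=(abs(X[:,0]-.51)<.03)&(abs(X[:,1]+.016)<.03)&(abs(z-.147)<.005)).items():
        if k.sum():
            q=L[k].mean(0); print(n,nm,k.sum(),"r",round(np.hypot(*q),4),"ang",round(math.atan2(q[1],q[0]),4),"med",round(np.median(th[k]),4),X[k].mean(0).round(4))
    u,v=proj(n,[.62,.06,.1])[0].astype(int)
    o.append(cv2.resize(p[v-37:v+37,u-37:u+37],None,fx=5.4,fy=5.4,interpolation=cv2.INTER_CUBIC))
cv2.imwrite("pics/c6.png",cv2.cvtColor(np.hstack(o),cv2.COLOR_RGB2BGR))
E
```

```text
[0.43587976 0.00125342 0.24864911]
scene tab 39 r 0.14 ang 0.5648 med 0.5682 [0.692  0.1153 0.1002]
scene arm 64 r 0.0504 ang 0.5846 med 0.588 [0.6096 0.08   0.113 ]
scene knob 49 r 0.1013 ang 0.5749 med 0.5782 [0.6562 0.1006 0.1576]
scene jar 148 r 0.0905 ang -2.0416 med -2.0389 [ 0.5115 -0.015   0.1465]
top tab 25 r 0.1404 ang 0.5612 med 0.559 [0.6916 0.1118 0.0994]
top arm 69 r 0.058 ang 0.58 med 0.584 [0.6157 0.0798 0.1128]
top knob 39 r 0.0993 ang 0.5685 med 0.5688 [0.6537 0.096  0.1581]
top jar 12 r 0.09 ang -1.8507 med -1.8509 [ 0.5256 -0.0264  0.1478]
```

View pics/c6.png

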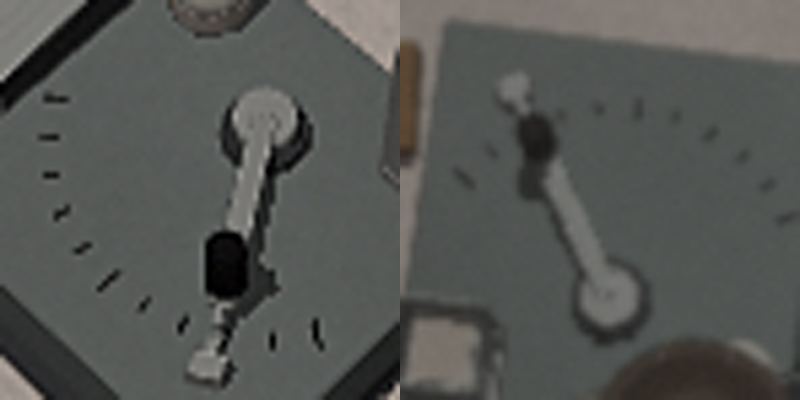

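The left half shows the lever at (240,190), its knob at (227,262) and the tab at (212,362) in line, and the top view agrees. Numerically the lever and tab angles differ by less than 0.01 rad. Next I'll turn the gripper so that its body clears the jar.

Request:
jog_arm(plan="0 0 0 0 0 -0.5 1;0 0 0 0 0 -0.7 1;0 0 0 0 0 -0.7 1;0 0 0 0 0 -0.7 1;0 0 0 0 0 -0.7 1;0 0 0 0 0 -0.7 1;0 0 0 0 0 -0.5 1;0 0 0 0 0 0 1;0 0 0 0 0 0 1;0 0 0 0 0 0 1")

```text
time_s: 26.7
tcp_pos: [0.4354, 0.0011, 0.2487]
ee_rot: [[-0.506, -0.863, 0.0], [-0.863, 0.506, -0.0], [0.0, -0.0, -1.0]]
wrist_force: [0.2, -0.9, 0.2]
gripper_width: 0.005
gripper_force: 0.0
```

Request:
jog_arm(plan="0 0 0 0 0 -0.5 1;0 0 0 0 0 -0.7 1;0 0 0 0 0 -0.7 1;0 0 0 0 0 -0.5 1;0 0 0 0 0 -0.3 1;0 0 0 0 0 0 1;0 0 0 0 0 0 1;0 0 0 0 0 0 1;0 0 0 0 0 0 1;0 0 0 0 0 0 1")

```text
time_s: 27.7
tcp_pos: [0.4353, 0.001, 0.2488]
ee_rot: [[-0.152, -0.988, 0.0], [-0.988, 0.152, -0.0], [-0.0, -0.0, -1.0]]
wrist_force: [-0.4, -0.1, 0.1]
gripper_width: 0.011
gripper_force: 0.0
```

```bash
python3 g.py 0.493 -0.098 0.18 171.5; python3 -c "
from station import r;print(r.sense()['joints'])"
```

```text
pos [0.4353 0.001  0.2488] turn units [-0.002  0.    -0.029] shift units (now axes) [ 3.56 -2.88  2.75] (goal axes) [ 3.58 -2.87  2.75]
[ 2.16757153e+01  1.89689383e+00 -2.18618481e+01  8.17988710e-03
 -6.62228697e+01 -3.04135066e+01]
```

Request:
jog_arm(plan="0.4 -0.32 0 0 0 0 1;0.8 -0.65 0 0 0 0 1;0.8 -0.65 0 0 0 0 1;0.8 -0.65 0 0 0 0 1;0.76 -0.6 0 0 0 0 1;0 0 0.6 0 0 0 1;0 0 1 0 0 0 1;0 0 1 0 0 0 1;0 0 0.8 0 0 0 1;0 0 0.3 0 0 0 1")

```text
time_s: 28.7
tcp_pos: [0.4914, -0.098, 0.1542]
ee_rot: [[-0.152, -0.988, -0.004], [-0.988, 0.152, -0.0], [0.001, 0.004, -1.0]]
wrist_force: [-0.4, 0.5, 1.2]
gripper_width: 0.008
gripper_force: 0.0
```

Request:
jog_arm(plan="0 0 0.3 0 0 0 1;0 0 0.3 0 0 0 1;0 0 0.3 0 0 0 1;0 0 0.3 0 0 0 1;0 0 0.3 0 0 0 1;0 0 0.3 0 0 0 1;0 0 0.3 0 0 0 1;0 0 0.3 0 0 0 1;0 0 0 0 0 0 1;0 0 0 0 0 0 1")

```text
time_s: 29.7
tcp_pos: [0.492, -0.0979, 0.0964]
ee_rot: [[-0.151, -0.988, -0.002], [-0.988, 0.151, -0.0], [0.0, 0.002, -1.0]]
wrist_force: [-3.6, 1.0, 4.6]
gripper_width: 0.008
gripper_force: 2.4
```

Request:
jog_arm(plan="0 0 0.15 0 0 0 1;0 0 0.15 0 0 0 1;0 0 0.15 0 0 0 1;0 0 0.15 0 0 0 1;0 0 0.15 0 0 0 1;0 0 0.12 0 0 0 1;0 0 0.1 0 0 0 1;0 0 0 0 0 0 1;0 0 0 0 0 0 1;0 0 0 0 0 0 1")

```text
time_s: 30.7
tcp_pos: [0.4914, -0.0978, 0.0727]
ee_rot: [[-0.152, -0.988, -0.002], [-0.988, 0.152, -0.0], [0.0, 0.002, -1.0]]
wrist_force: [-5.0, 2.0, 8.4]
gripper_width: 0.007
gripper_force: 4.4
```

Request:
jog_arm(plan="0 0 0.05 0 0 0 1;0 0 0.05 0 0 0 1;0 0 0.05 0 0 0 1;0 0 0 0 0 0 1;0 0 0 0 0 0 1;0 0 0 0 0 0 1;0 0 0 0 0 0 1;0 0 0 0 0 0 1;0 0 0 0 0 0 1;0 0 0 0 0 0 1")

```text
time_s: 31.7
tcp_pos: [0.4915, -0.0979, 0.0718]
ee_rot: [[-0.15, -0.989, -0.002], [-0.989, 0.15, -0.001], [0.001, 0.001, -1.0]]
wrist_force: [-12.5, 5.0, 27.6]
gripper_width: 0.003
gripper_force: 14.4
```

On its stop: the force jumped to 27.6 N while the tool moved only 1 mm. I'll hold briefly, then release.

Request:
jog_arm(plan="0 0 0 0 0 0 1;0 0 0 0 0 0 1;0 0 0 0 0 0 1;0 0 0 0 0 0 1;0 0 0 0 0 0 1;0 0 -0.1 0 0 0 1;0 0 -0.2 0 0 0 1;0 0 -0.3 0 0 0 1;0 0 -0.3 0 0 0 1;0 0 -0.4 0 0 0 1")

```text
time_s: 32.7
tcp_pos: [0.4936, -0.0981, 0.1019]
ee_rot: [[-0.151, -0.989, 0.003], [-0.989, 0.151, -0.001], [0.0, -0.003, -1.0]]
wrist_force: [1.8, -2.0, 3.6]
gripper_width: 0.004
gripper_force: 1.7
```

Request:
jog_arm(plan="0 0 -0.4 0 0 0 1;0 0 -0.6 0 0 0 1;0 0 -1 0 0 0 1;0 0 -1 0 0 0 1;0 0 -1 0 0 0 1;0 0 -1 0 0 0 1;0 0 -1 0 0 0 1;0 0.6 0 0 0 0 1;0 0.9 0 0 0 0 1;0 0.6 0 0 0 0 1")

```text
time_s: 33.7
tcp_pos: [0.4397, -0.0897, 0.2508]
ee_rot: [[-0.152, -0.988, 0.0], [-0.988, 0.152, 0.001], [-0.001, -0.0, -1.0]]
wrist_force: [0.7, 0.4, -0.7]
gripper_width: 0.004
gripper_force: 0.0
```

```bash
python3 - <<'E'
from m import *
s=r.sense();print(s["tcp_pos"],s["wrist_force"],s["time_s"])
for n in("scene","top"):
    p,d=r.capture(n); X=cloud(n,d)[d>0];z=X[:,2]
    pv=(np.array([.564,.0587]) if n=="scene" else np.array([.563,.0555]))
    L=(X[:,:2]-pv)@rot(YAW); rr=np.hypot(*L.T);th=np.arctan2(L[:,1],L[:,0]); g=(th>.3)&(th<.9)
    box=lambda x,y,w,lo,hi:(abs(X[:,0]-x)<w)&(abs(X[:,1]-y)<w)&(z>lo)&(z<hi)
    for nm,k in dict(tab=g&(rr>.124)&(rr<.155)&(z>.094)&(z<.104),knob=g&(rr>.08)&(rr<.12)&(z>.15)&(z<.166),jar=box(.51,-.016,.03,.142,.152),pad=box(.5,-.094,.02,.06,.115),carton=(abs(X[:,0]-.453)<.033)&(abs(X[:,1]-.35)<.02)&(z>.09)&(z<.102),syrup=box(.603,-.204,.03,.12,.17),strip=box(.69,.21,.06,.024,.036)).items():
        if k.sum(): print(n,nm,k.sum(),"med ang",round(np.median(th[k]),3),X[k].mean(0).round(4))
E
```

```text
[ 0.43969122 -0.08966529  0.25081867] [ 0.74696381  0.36885878 -0.69256861] 33.7
scene tab 40 med ang 0.567 [0.6912 0.1153 0.0998]
scene knob 46 med ang 0.577 [0.6558 0.1005 0.1581]
scene jar 142 med ang -2.043 [ 0.5113 -0.015   0.1468]
scene pad 156 med ang -1.815 [ 0.5008 -0.0941  0.1026]
scene carton 185 med ang 2.078 [0.4542 0.3512 0.0952]
scene syrup 125 med ang -1.252 [ 0.6068 -0.1999  0.1463]
scene strip 407 med ang 0.944 [0.7051 0.2023 0.0299]
top tab 25 med ang 0.556 [0.6926 0.1102 0.0996]
top knob 35 med ang 0.57 [0.6538 0.0965 0.1582]
top jar 62 med ang -1.97 [ 0.5192 -0.0155  0.1465]
top carton 141 med ang 2.08 [0.4529 0.3477 0.0958]
top syrup 87 med ang -1.273 [ 0.6025 -0.2048  0.1492]
top strip 229 med ang 0.947 [0.7062 0.2024 0.0295]
```

Everything is in place, the pad has sprung back up and the robot touches nothing, so I'll hand it in.

```bash
python3 -c "
from station import r;print(r.finish_job())"
```

```text
the job is handed in; nothing more can be done
None
```

The job is handed in after about 34 s: the carton stands upright in the bin's empty half, the lever points at the tab to within about 0.01 rad by my camera measurement, the paddle was held on its stop and sprang back up, and the bottle, jar and flat pack are still standing.

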